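# Lock the food processor's lid collar and set its timer

## Robot

A 6-joint arm with a two-finger parallel gripper is mounted at the origin on the work surface. World frame = base frame: x ahead of the robot, y to its left, z up, the work surface at z = 0. Lengths are in mm, angles in rad, forces in N, time in s.
With the tool pointing down it reaches from about 350 to 975 mm from the base axis. Payload 7.1 kg.
Tool frame: the origin (TCP) lies at the very end of the fingers, on their centre line; the grasp point (between the pads) lies 19 mm behind it (ctrl.pinch_z is the z of the grasp point in the tool frame, in mm); z points along the fingers, y is the direction in which the jaws open and shut (so a half turn about z gives the same grasp; the last joint's range is limited). The gripper opens to 88 mm and grips with 3 to 60 N. Pads are 20 mm wide; open, the fingers measure 115 mm over their backs; the gripper's body (75 mm by 178 mm) begins 61 mm behind the grasp point.
Start: joints at [-1.332, 0.423, 1.63, -0, 1.089, -0.019], TCP at [159.365, -604.324, 222.675] pointing down, gripper open.
Joint ranges: [-3, 3], [-0.9, 2.11], [0.09, 2.58], [-1.31, 4.45], [0.11, 2.69], [-2.54, 2.54]. Speed limits (rad/s): [2.39, 2.39, 3.01, 3.14, 3.14, 3.14].

## Interface

Orientations are given as a rotation vector (axis times angle).
In Python, from workcell import get_obs, optics, ctrl gives the robot as it stands.
- The arm moves only by the shell command python3 -m jog 'ROWS'. ROWS is a JSON object of lists of equal length, an entry for each row: "delta_rot": the turn, a rotation vector about the tool's x, y, z in rad, a list of three; "translation": the shift along the tool's x, y, z in mm, a list of three; "hand": the opening, from -1 (shut) to 1 (fully open). In form: {"delta_rot": [[rx, ry, rz], ...], "translation": [[x, y, z], ...], "hand": [hand, ...]}. A call has 1 to 5 rows; each row is the pose to reach, as a shift and turn from the pose commanded when the call began, along the tool's axes at that moment; what a row does not reach only later rows make up. A row lasts 1/10 s, in which the tool goes at most 50 mm and 8.59 degrees, less where a joint would pass 70% of its speed; a pose out of reach is approached as far as the arm can. A call with a gripper value outside its range is refused whole. The fingers move at their own pace and stop on an object; the grip force is fixed at half the most. Time passes only in rows, so rows that repeat a pose let the fingers close. It gives the time, the measured TCP pose, the force and the opening at its end, in the units of the state.
- get_obs(): the state, without advancing time (a new reading comes with each control period).
- optics.get_image(name): name is "side" or "top"; returns the picture (480x640x3 uint8, red, green, blue); there is no depth.
- optics.calibration(name): a dict with "intrinsics" (3x3 intrinsics, pixels), "cam_to_world" (4x4, takes a point from camera to world coordinates). Camera axes: x right, y up, looking along -z (the intrinsics and any distortion apply to the point x, -y, -z); pixel columns grow to the right and rows downward; lengths in mm; the calibration is good to about 2 mm. A picture is of the moment at which its call begins. calibration takes no time and is no camera call.
- ctrl.close_job(): hands the job in, once; it reports no verdict.
The state is a dict: "t": time; "qpos": joint angles; "qvel": joint speeds; "joint_torque": joint torques, N m; "ee_pos": TCP position; "orientation": TCP orientation; "ft_force": force on the tool from outside, world axes, zero at the start; "moment": the same for the moment, N m; "width": finger opening in mm.
Only numpy, scipy, OpenCV 4.12 (cv2) and the standard library are available. Lean on these libraries where they do the work, as an engineer would, in place of code of your own. Each camera call takes 0.05 s, during which the arm holds its last target. There are 200 camera calls.

## Task

The food processor is loaded with sliced green chilli: turn the lock collar round its lid clockwise until its red pointer is at the green lock mark on the lid. Then set the timer by turning only the black inner knob clockwise until its white pointer is at the orange mark, leaving the aluminium speed ring around it at its present setting. Do not shift or knock over the utensil crock, oil bottle, spice jar or ramekin standing close round it.

Things in the scene. Friction and masses are not known exactly. Their poses are not given: they have to be found in the camera images.
- processor: The food processor, cream, heavy and fixed. Origin: on the worktop under the bowl's axis; x points to the machine's back, y to its control deck, z up. Base 190 mm (x from -95 to 95 mm) by 360 mm (y from -105 to 255 mm), its flat top at z = 85 mm. The bowl's axis is this z axis; the two knobs turn about a vertical axis at (-20, 190) mm.
- bowl_rim (a point): Centre of the clear bowl's rim, at z = 184 mm on the bowl's axis, about which the collar turns. The bowl (radius 80 mm) stands on the base. Its white lid, radius 80 mm, top at z = 197 mm, does not turn.
- feed_tube (a point): Top of the pusher in the lid's upright feed tube, z = 274 mm, at (8, -8) mm in the processor's frame; tube and pusher are fixed, radius 35 mm at most.
- bowl_handle (a point): The outermost part of the bowl's grey D handle, 120 mm from the bowl's axis at -45 degrees from the processor's x axis; bar 18 mm thick, reaching from z = 95 to 180 mm and out to 129 mm from the axis.
- collar (a joint): Turn of the grey captive lock collar (outer radius 94 mm, z from 184 to 198 mm) about the bowl's axis, rad, growing clockwise seen from above: 0 = open stop, 1.45 = red pointer on the green lock mark (locked), 1.50 = end stop just past the mark. It stays where it is left; friction about 0.3 N m (some 3 N at a lug).
- lug_a (a point): Centre of one of the collar's two black grip lugs, 110 mm from the bowl's axis, at z = 197 mm. A lug is an upright block 14 mm thick along the direction of turning, 30 mm high, standing out radially from the collar (94 to 124 mm from the axis), free air beside and below it. At collar 0 it lies at -86.9 degrees from the processor's x axis (counter-clockwise positive), at 1.45 at -170 degrees.
- lug_b (a point): Centre of the opposite grip lug, the same as lug_a but half a turn round: with the collar at 0 it lies at 93.1 degrees from the processor's x axis, at 1.45 at 10 degrees. Either lug turns the collar.
- collar_pointer (a point): Inner end of the red pointer on the grey collar's top, 82 mm from the bowl's axis.
- lock_mark (a point): Outer end of the green lock mark, a bar 9 by 26 mm on the lid's top, 79 mm from the bowl's axis, at 150 degrees from the processor's x axis. (The thin black bar on the lid marks the open stop.)
- timer_knob (a joint): Turn of the inner timer knob, rad, growing clockwise seen from above: at 0 its white pointer points to the processor's -x, at 1.57 to the orange mark (+y); stops at 0 and 2.6. It stays where it is left (friction about 0.03 N m).
- timer_grip (a point): On the axis of the two knobs, 12 mm below the top of the inner knob. The inner knob is a black upright bar 34 mm long (along its white pointer line), 14 mm thick and 33 mm high, from z = 104.5 to 137.5 mm; it stands on the speed ring's top and can be pinched across its thickness.
- timer_mark (a point): The orange mark on the control panel (z = 85 mm), 44 mm from the knobs' axis towards the processor's +y.
- speed_ring (a joint): Turn of the outer speed ring, rad, clockwise; its setting differs each time and must be left. It turns independently of the timer knob and lightly (friction about 0.03 N m).
- speed_notch (a point): Blue index line at the rim of the aluminium speed ring, 29 mm from the knobs' axis. The ring is 60 mm across and 19 mm high (z from 85 to 104 mm), round the same axis below the timer knob.
- utensil_crock: Blue ceramic crock, loose, 94 mm across, 150 mm tall, holding six utensils that fan out all round: 48 mm from its axis at z = 212 mm, up to 85 mm from it at z = 245 to 310 mm. Origin under its foot. It and the spice jar stand close to the bowl, one at the machine's front right, the other at its back left, either way round. The utensils overhang the nearer lug's path, leaving no room for a gripper.
- spice_jar: Red spice jar with steel cap, loose, 49 mm across, 90 mm tall; origin under its foot.
- ramekin: White ramekin of sliced chilli, loose, 84 mm across, 42 mm high, to the right of the machine; origin under its foot.
- board: Wooden chopping board, fixed, 360 mm (x) by 220 mm by 18 mm, well left of the machine; origin under its centre. A chef's knife, a chilli and slices lie fixed on it, up to 30 mm above its top.
- oil_bottle: Green glass oil bottle with steel pourer, loose, 60 mm across (neck 24 mm from 205 mm up), 292 mm tall, standing off the end of the control deck; origin under its foot.

How it is judged (in metres and radians):
On the way, in this order (a step that is already met when the one before it is completed fails the run):
1. the lock collar's pointer is at the lock mark (value of joint collar above 1.37 rad), for 0.2 s.
2. the timer knob's pointer is at the orange mark (value of joint timer_knob between 1.45 and 1.69 rad), for 0.2 s.
At the end, for the whole second after the job is handed in: The collar is within 0.08 rad of the lock mark or at the stop just past it (joint above 1.37), the timer's pointer is within 0.12 rad of the orange mark (joint 1.45 to 1.69), both at rest, and the speed ring's index is within 4 mm of where it began (all of step 2 and value of joint collar above 1.37 rad and distance of speed_notch from where it was at the start of the episode below 0.004 m and velocity of joint collar between -0.05 and 0.05 rad/s and velocity of joint timer_knob between -0.05 and 0.05 rad/s); the robot touches nothing.
It fails at once if the speed ring is turned (its index moves 4 mm or more) (distance of speed_notch from where it was at the start of the episode above 0.004 m).
It fails at once if the utensil crock is shifted by over 12 mm or tipped (distance of utensil_crock from where it was at the start of the episode above 0.012 m or angle between utensil_crock's own z axis and vertical above 0.3 rad).
It fails at once if the spice jar is shifted by over 12 mm or tipped (distance of spice_jar from where it was at the start of the episode above 0.012 m or angle between spice_jar's own z axis and vertical above 0.3 rad).
It fails at once if the ramekin is shifted by over 12 mm or tipped (distance of ramekin from where it was at the start of the episode above 0.012 m or angle between ramekin's own z axis and vertical above 0.3 rad).
It fails at once if the oil bottle is shifted by over 12 mm or tipped (distance of oil_bottle from where it was at the start of the episode above 0.012 m or angle between oil_bottle's own z axis and vertical above 0.3 rad).
It also fails if it takes over 58 s, if anything falls off the work surface, if the arm or the gripper's body presses on something with over 40 N, if the wrist force passes 120 N, or if a joint passes its speed limit or range.

## Working session

There is one attempt and no reset: what is moved stays moved. The work goes in short steps, Python scripts to look and compute and a shell command to move; the robot and the scene stay as the last step left them, time stands still between calls to the robot, and variables do not carry over. Pictures are saved under pics/ and viewed, about 8 in all and at most 12, crops included, and the job is handed in when it is done.

```bash
mkdir -p pics; ls; python3 - <<'E'
from workcell import get_obs, optics
import cv2
for n in("top","side"):
    im=optics.get_image(n); cv2.imwrite(f"pics/{n}0.png",im[:,:,::-1])
    c=optics.calibration(n); print(n,c["intrinsics"],c["cam_to_world"],[k for k in c])
print(get_obs())
E
```

```text
pics
top [[550.08823686   0.         321.90610364]
 [  0.         550.08823686 236.45696398]
 [  0.           0.           1.        ]] [[ 8.04550467e-03  9.94988058e-01 -9.96696278e-02  4.18242839e+02]
 [-9.99668715e-01  5.56611301e-03 -2.51292534e-02  1.29696714e+02]
 [-2.44485347e-02  9.98387863e-02  9.94703215e-01  1.43273315e+03]
 [ 0.00000000e+00  0.00000000e+00  0.00000000e+00  1.00000000e+00]] ['intrinsics', 'cam_to_world']
side [[578.52867885   0.         321.41710649]
 [  0.         578.52867885 238.52060008]
 [  0.           0.           1.        ]] [[-9.20572507e-01  2.13992369e-01 -3.26731580e-01  1.49961048e+02]
 [-3.90544168e-01 -4.94407499e-01  7.76554234e-01  1.11865556e+03]
 [ 4.63813691e-03  8.42477591e-01  5.38711422e-01  8.71203759e+02]
 [ 0.00000000e+00  0.00000000e+00  0.00000000e+00  1.00000000e+00]] ['intrinsics', 'cam_to_world']
{'t': 0.1, 'qpos': array([-1.33202414e+00,  4.23758882e-01,  1.63060614e+00, -1.98245657e-05,
        1.08858541e+00, -1.90315259e-02]), 'qvel': array([-0.00062381, -0.0017642 , -0.00168124, -0.00073707, -0.00163992,
        0.00020801]), 'joint_torque': array([-1.13317557e-03, -5.45620036e+01, -2.74322641e+01,  6.44832174e-02,
        1.88118877e-02, -3.21305299e-05]), 'ee_pos': array([ 159.23136974, -603.86188059,  221.98580581]), 'orientation': array([-3.11419055e+00, -4.03677718e-01,  2.61161346e-04]), 'ft_force': array([-0.86876709,  0.34890082,  0.63856403]), 'moment': array([ 0.02148725, -0.03700962,  0.00843807]), 'width': 87.81567619674678}
```

View pics/top0.png

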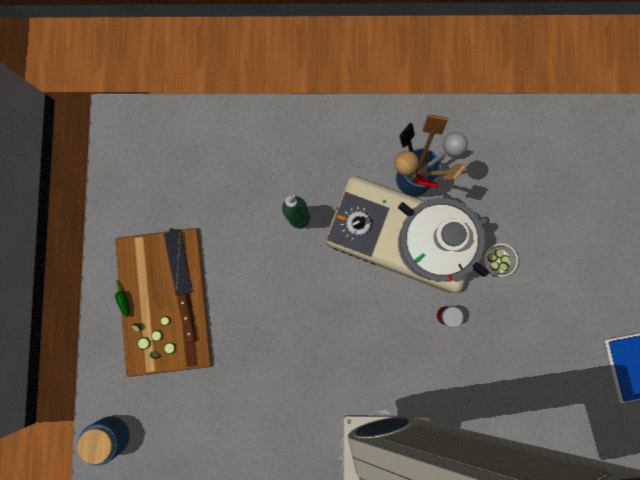

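View pics/side0.png

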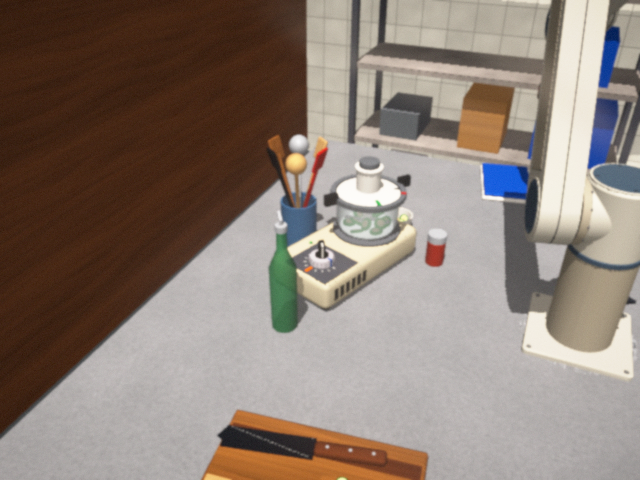

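The top view shows the bowl near (443,238), lugs at (407,209) and (481,270), and the knob at (358,222). The crock is at the back left (418,170), the jar at (452,316), the ramekin at (501,261) and the bottle at (296,212). Next I'll take a zoomed crop and ray-cast it.

```bash
cat > h.py <<'E'
import numpy as np, cv2
from workcell import get_obs, optics
def ray(n,u,v):
    c=optics.calibration(n);K=np.array(c["intrinsics"]);T=np.array(c["cam_to_world"])
    p=np.linalg.inv(K)@[u,v,1]; d=T[:3,:3]@[p[0],-p[1],-p[2]]
    return T[:3,3],d
def onz(n,u,v,z):
    o,d=ray(n,u,v); return o+d*(z-o[2])/d[2]
def proj(n,P):
    c=optics.calibration(n);K=np.array(c["intrinsics"]);T=np.array(c["cam_to_world"])
    p=T[:3,:3].T@(np.array(P,float)-T[:3,3]); q=K@[p[0],-p[1],-p[2]]; return q[:2]/q[2]
def two(a,b):
    (o1,d1),(o2,d2)=ray("top",*a),ray("side",*b)
    s=np.linalg.lstsq(np.c_[d1,-d2],o2-o1,rcond=None)[0]
    p,q=o1+d1*s[0],o2+d2*s[1]; return (p+q)/2,np.linalg.norm(p-q)
def blob(im,lo,hi,box,n=1):
    x0,y0,x1,y1=box
    h=cv2.cvtColor(im,cv2.COLOR_RGB2HSV)[y0:y1,x0:x1]
    m=cv2.inRange(h,np.array(lo),np.array(hi)); k,_,s,c=cv2.connectedComponentsWithStats(m)
    o=np.argsort(-s[1:,4])[:n]+1
    return [(round(c[i][0]+x0,1),round(c[i][1]+y0,1),int(s[i][4])) for i in o]
E
python3 - <<'E'
from h import *
im=cv2.imread("pics/top0.png")[:,:,::-1].copy()
cv2.imwrite("pics/crop0.png",cv2.resize(im[165:305,320:530],None,fx=3.8,fy=3.8,interpolation=cv2.INTER_CUBIC)[:,:,::-1])
B=(325,175,525,300)
print("green",g:=blob(im,(40,120,60),(80,255,255),(410,245,435,270),2))
print("red",blob(im,(0,150,90),(6,255,255),(440,265,465,290),2))
print("orange",o:=blob(im,(7,150,120),(22,255,255),(332,208,350,228),2))
print("blue",blob(im,(100,120,80),(130,255,255),(340,205,375,240),2))
print("white",blob(im,(0,0,180),(180,40,255),(395,190,490,285),1))
print("black",blob(im,(0,0,0),(180,255,45),(398,195,416,220),2),blob(im,(0,0,0),(180,255,45),(470,258,492,280),2))
E
```

```text
green [(np.float64(419.3), np.float64(257.9), 34)]
red [(np.float64(449.8), np.float64(277.2), 13)]
orange [(np.float64(340.8), np.float64(217.0), 28)]
blue [(np.float64(354.0), np.float64(234.0), 1)]
white [(np.float64(438.3), np.float64(239.6), 2862)]
black [(np.float64(406.0), np.float64(209.3), 102), (np.float64(414.5), np.float64(195.0), 2)] [(np.float64(480.0), np.float64(269.3), 127), (np.float64(489.5), np.float64(260.0), 2)]
```

View pics/crop0.png

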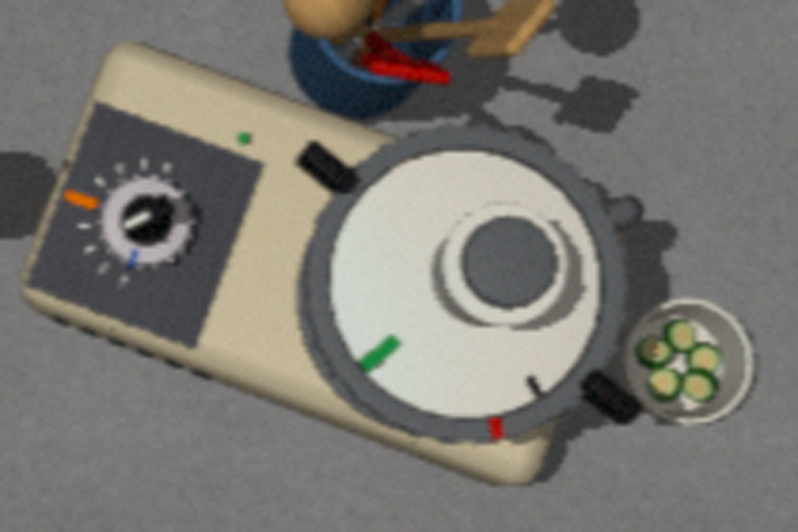

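The crop shows the timer pointer aimed lower left. The orange mark is clockwise of it, at the left. The red pointer at about (450,277) has to go clockwise to the green mark at (419,258). So lug_a at (480,269) can be pushed along the front side, away from the crock.

```bash
python3 - <<'E'
from h import *
np.set_printoptions(precision=1,suppress=True)
im=cv2.imread("pics/top0.png")[:,:,::-1].copy()
h=cv2.cvtColor(im,cv2.COLOR_RGB2HSV)
m=cv2.inRange(h,np.array((0,0,150)),np.array((180,60,255))); 
k=np.zeros_like(m);k[195:285,395:492]=255;m&=k
m=cv2.morphologyEx(m,cv2.MORPH_OPEN,np.ones((3,3)))
cs=max(cv2.findContours(m,0,1)[0],key=cv2.contourArea)
e=cv2.fitEllipse(cv2.convexHull(cs));print("lid ell",e)
C=onz("top",*e[0],197);print("lid C",C)
A=onz("top",480,269.3,205);B=onz("top",406,209.3,205);print("lugs",A,B,(A+B)/2,np.linalg.norm(A-B))
G=onz("top",419.3,257.9,197);R=onz("top",449.8,277.2,198);O=onz("top",340.8,217,85)
# knob ring: crop->full
K=onz("top",320+147/3.8,165+219/3.8,104);print("ring centre",K,"orange",O)
C[:2]=(C[:2]+(A+B)[:2]/2)/2
ang=lambda v:np.degrees(np.arctan2(v[1],v[0]))
yaws=dict(knob=ang((K-C)[:2])-ang((-20,190)),orange=ang((O-C)[:2])-ang((-20,234)),green=ang((G-C)[:2])-150)
print(yaws,np.linalg.norm((K-C)[:2]),np.linalg.norm((O-C)[:2]))
print("pointer-green deg",ang((R-C)[:2])-ang((G-C)[:2]), "lugA", ang((A-C)[:2]),"lugB",ang((B-C)[:2]),"|G|",np.linalg.norm((G-C)[:2]))
# pointer of timer
p=onz("top",320+125/3.8,165+226/3.8,137.5);q=onz("top",320+150/3.8,165+213/3.8,137.5);print("timer ptr",ang((p-q)[:2]),p,q)
# jar, ramekin, crock foot, bottle top
print("jar cap",onz("top",452.5,317,90),"ram",onz("top",501,261,42),"bottle tip two",two((290,201),(281,227)), "crock rim", onz("top",418,172,150))
print("utensils ",onz("top",406,162,290), onz("top",455,172,270))
E
```

```text
lid ell ((441.7348937988281, 239.2391815185547), (69.154541015625, 70.90437316894531), 125.36737060546875)
lid C [ 537.3 -108.3  197. ]
lugs [ 470.1 -190.1  205. ] [603.6 -27.8 205. ] [ 536.9 -108.9  205. ] 210.21382027178075
ring centre [585.7  74.1 104. ] orange [601.8 117.5  85. ]
{'knob': np.float64(-20.894870931360686), 'orange': np.float64(-20.87069235221722), 'green': np.float64(-20.4350355734569)} 189.06765001765092 235.14991273913202
pointer-green deg -298.7530236153399 lugA -129.39887806693167 lugB 50.53815918942746 |G| 66.04487958768368
timer ptr 117.92627554719763 [577.   89.2 137.5] [585.2  73.7 137.5]
jar cap [ 359.9 -152.1   90. ] ram [ 498.2 -285.4   42. ] bottle tip two (array([612.8, 229.1, 259.2]), np.float64(0.7071457145923963)) crock rim [701.  -63.7 150. ]
utensils  [691.6 -17.6 290. ] [ 674.8 -124.4  270. ]
```

```bash
cat >> h.py <<'E'
from scipy.spatial.transform import Rotation as Ro
C=np.array([537.2,-108.6]); YAW=-20.8
def lug(a,r=114,z=188):   # a: world deg of the tool round the bowl axis
    a_=np.radians(a); return [*(C+r*np.array([np.cos(a_),np.sin(a_)])),z],a+90
def goto(targets):
    s=get_obs(); R=Ro.from_rotvec(s["orientation"]); p=np.array(s["ee_pos"])
    print("now",p.round(1),"t",s["t"],"w",round(s["width"],1),"F",np.round(s["ft_force"],1))
    for P,psi in targets:
        f=np.radians((psi+90)/2); T=Ro.from_rotvec([np.pi*np.cos(f),np.pi*np.sin(f),0])
        print("T",R.inv().apply(np.array(P)-p).round(1).tolist(),"rot",(R.inv()*T).as_rotvec().round(3).tolist())
E
python3 -c "
from h import *
P,psi=lug(-129.4,114,235)
goto([(P,psi)])"
```

```text
now [ 159.2 -603.9  222. ] t 0.1 w 87.8 F [-0.9  0.3  0.6]
T [399.3, -315.8, -12.6] rot [-0.001, -0.0, -0.625]
```

```bash
python3 -m jog '{"delta_rot":[[0,0,-0.12],[0,0,-0.25],[0,0,-0.37],[0,0,-0.5],[0,0,-0.625]],"translation":[[35,-28,-3],[70,-56,-6],[107,-85,-9],[142,-112,-12],[178,-140,-13]],"hand":[-0.2,-0.2,-0.2,-0.2,-0.2]}'
python3 -c "
from h import *
P,psi=lug(-129.4,114,235)
goto([(P,psi)])"
```

```text
t: 0.6
ee_pos: [296.5, -422.1, 235.7]
orientation: [2.837, 1.349, 0.0]
ft_force: [0.4, 0.2, -0.5]
width: 51.4
now [ 296.5 -422.1  235.7] t 0.6 w 51.4 F [ 0.4  0.2 -0.5]
T [281.1, -11.7, 0.8] rot [0.0, -0.0, 0.004]
```

```bash
python3 -m jog '{"delta_rot":[[0,0,0],[0,0,0],[0,0,0],[0,0,0],[0,0,0]],"translation":[[281,-12,1],[281,-12,1],[281,-12,1],[281,-12,1],[281,-12,1]],"hand":[-0.2,-0.2,-0.2,-0.2,-0.2]}'
python3 -m jog '{"delta_rot":[[0,0,0],[0,0,0]],"translation":[[31,0,0],[31,0,0]],"hand":[-0.2,-0.2]}'
python3 - <<'E'
from h import *
P,psi=lug(-129.4,114,235)
goto([(P,psi)])
a=optics.get_image("top")[205:325,400:540]; b=optics.get_image("side")[120:260,300:480]
a=cv2.resize(a,(560,480),interpolation=cv2.INTER_CUBIC);b=cv2.resize(b,(617,480),interpolation=cv2.INTER_CUBIC)
cv2.imwrite("pics/lug1.png",cv2.resize(np.hstack([a,b]),(800,326))[:,:,::-1])
E
```

```text
t: 1.1
ee_pos: [446.9, -222.0, 234.7]
orientation: [-2.841, -1.342, 0.0]
ft_force: [0.3, -0.1, 0.1]
width: 35.2
t: 1.3
ee_pos: [467.6, -197.2, 234.6]
orientation: [-2.837, -1.348, -0.001]
ft_force: [-1.0, 0.2, 0.2]
width: 35.4
now [ 467.6 -197.2  234.6] t 1.3 w 35.4 F [-1.   0.2  0.2]
T [-1.3, -2.5, -0.4] rot [-0.0, -0.001, 0.004]
```

View pics/lug1.png

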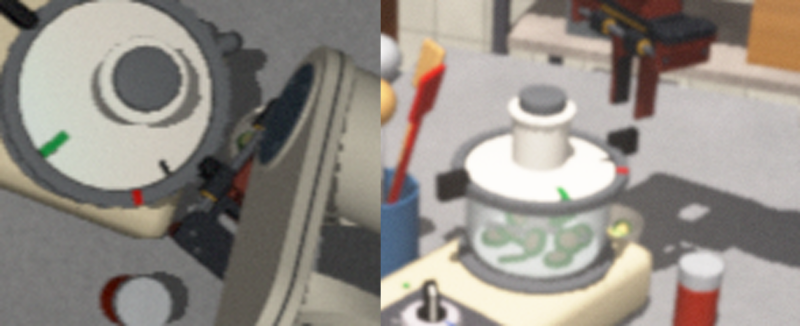

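```bash
python3 - <<'E'
from h import *
s=800/1177
f=lambda q:((q-np.array([300,120]))*617/180+[560,0])*s
f2=lambda q:((q-np.array([400,205]))*4)*s
for P in (lug(-129.4,109,197)[0],lug(-129.4,109,212)[0],get_obs()["ee_pos"]): print(f(proj("side",P)).round(),f2(proj("top",P)).round())
t=np.radians(-39.4);d=np.array([np.cos(t),np.sin(t),0])
for k in(-18,18): print("tips",f(proj("side",get_obs()["ee_pos"]+k*d)).round())
E
```

```text
[627. 141.] [218. 178.]
[628. 129.] [223. 177.]
[633. 108.] [239. 179.]
tips [643. 115.]
tips [624. 102.]
```

```bash
python3 -m jog '{"delta_rot":[[0,0,0],[0,0,0],[0,0,0],[0,0,0],[0,0,0]],"translation":[[-1,-2,15],[-1,-2,30],[-1,-2,46],[-1,-2,46],[-1,-2,46]],"hand":[-0.2,-0.2,-0.2,-0.55,-0.55]}'
python3 -c "
from h import *
goto([lug(a) for a in (-129.4,-134,-140,-146,-152,-158)])"
```

```text
t: 1.9
ee_pos: [462.9, -200.3, 188.8]
orientation: [-2.841, -1.34, 0.001]
ft_force: [-0.1, 0.1, 0.6]
width: 22.7
now [ 462.9 -200.3  188.8] t 1.9 w 22.7 F [-0.1  0.1  0.6]
T [4.0, -0.8, 0.8] rot [-0.001, 0.0, -0.002]
T [4.4, -10.0, 0.9] rot [-0.001, 0.0, 0.078]
T [5.9, -21.8, 0.9] rot [-0.001, 0.0, 0.183]
T [8.7, -33.4, 0.9] rot [-0.001, 0.0, 0.288]
T [12.7, -44.7, 0.9] rot [-0.001, 0.0, 0.392]
T [17.8, -55.4, 0.9] rot [-0.001, 0.0, 0.497]
```

```bash
python3 -m jog '{"delta_rot":[[0,0,0.078],[0,0,0.183],[0,0,0.288],[0,0,0.392],[0,0,0.497]],"translation":[[4,-10,1],[6,-22,1],[9,-33,1],[13,-45,1],[18,-55,1]],"hand":[-0.55,-0.55,-0.55,-0.55,-0.55]}'
python3 -c "
from h import *
goto([lug(a) for a in (-164,-170,-176,-182,-187,-192)])"
```

```text
t: 2.4
ee_pos: [432.9, -151.5, 189.0]
orientation: [3.083, 0.594, 0.003]
ft_force: [0.7, -2.5, -0.8]
width: 19.8
now [ 432.9 -151.5  189. ] t 2.4 w 19.8 F [ 0.7 -2.5 -0.8]
T [-0.6, -12.6, 1.0] rot [0.002, -0.002, 0.102]
T [1.2, -24.4, 0.9] rot [0.002, -0.002, 0.206]
T [4.3, -35.9, 0.9] rot [0.002, -0.002, 0.311]
T [8.5, -47.1, 0.9] rot [0.002, -0.002, 0.416]
T [12.9, -56.0, 0.9] rot [0.002, -0.002, 0.503]
T [18.1, -64.5, 0.9] rot [0.002, -0.002, 0.59]
```

Force is about 2.6 N, as expected from the lug. I'll carry on along the arc.

```bash
python3 -m jog '{"delta_rot":[[0,0,0.102],[0,0,0.206],[0,0,0.311],[0,0,0.416],[0,0,0.503]],"translation":[[0,-12,0],[1,-24,0],[4,-36,0],[9,-47,0],[13,-56,0]],"hand":[-0.55,-0.55,-0.55,-0.55,-0.55]}'
python3 -c "
from h import *
goto([lug(a) for a in (-189,-191,-193)])"
```

```text
t: 2.9
ee_pos: [424.4, -94.4, 189.2]
orientation: [3.134, -0.191, 0.004]
ft_force: [0.5, -2.7, -1.0]
width: 20.1
now [424.4 -94.4 189.2] t 2.9 w 20.1 F [ 0.5 -2.7 -1. ]
T [-0.2, -3.6, 1.1] rot [0.001, -0.003, 0.036]
T [-0.0, -7.6, 1.1] rot [0.001, -0.003, 0.07]
T [0.3, -11.6, 1.1] rot [0.001, -0.003, 0.105]
```

```bash
python3 -m jog '{"delta_rot":[[0,0,0.05],[0,0,0.1],[0,0,0.1],[0,0,0.1],[0,0,0.1]],"translation":[[0,-6,0],[0,-11,0],[0,-11,0],[0,-11,0],[0,-11,0]],"hand":[-0.55,-0.55,-0.55,-0.55,-0.55]}'
python3 - <<'E'
from h import *
goto([lug(-193)])
p=get_obs()["ee_pos"][:2]-C; print(np.hypot(*p),np.degrees(np.arctan2(p[1],p[0]))-360)
im=optics.get_image("side")
G=blob(im,(45,120,60),(80,255,255),(330,170,420,230),2);R=blob(im,(0,150,90),(5,255,255),(330,165,420,230),2);print(G,R)
print("lock bar outer proj",proj("side",[*(C+82*np.array([np.cos(np.radians(150+YAW)),np.sin(np.radians(150+YAW))])),198]))
cv2.imwrite("pics/lock.png",cv2.resize(im[140:260,300:460],None,fx=5,fy=5,interpolation=cv2.INTER_CUBIC)[:,:,::-1])
E
```

```text
t: 3.4
ee_pos: [424.8, -83.2, 188.1]
orientation: [-3.123, 0.34, -0.0]
ft_force: [0.7, 0.3, 0.0]
width: 19.7
now [424.8 -83.2 188.1] t 3.4 w 19.7 F [0.7 0.3 0. ]
T [1.2, -0.5, 0.1] rot [-0.0, -0.0, 0.01]
115.1905143900583 -192.74195048136443
[(np.float64(377.7), np.float64(202.3), 3)] [(np.float64(380.7), np.float64(206.3), 3)]
lock bar outer proj [381.36915913 204.8989421 ]
```

View pics/lock.png

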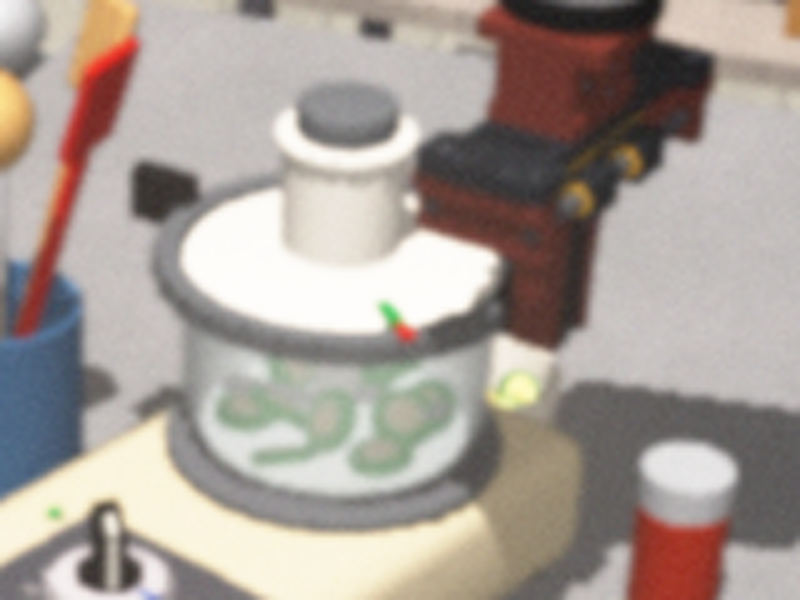

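The red pointer lines up with the green bar: red at crop (405,332), green at (390,315). I'll nudge it slightly further, back off, and measure the clearances around the knob.

```bash
python3 -m jog '{"delta_rot":[[0,0,0.02],[0,0,0.02],[0,0,0.02],[0,0,0.02]],"translation":[[0,-2.5,0],[0,-2.5,0],[0,-1,0],[0,-1,0]],"hand":[-0.55,-0.55,-0.3,-0.3]}'
python3 -m jog '{"delta_rot":[[0,0,0],[0,0,0],[0,0,0],[0,0,0]],"translation":[[0,0,-40],[-20,0,-90],[-30,0,-130],[-30,0,-130]],"hand":[-0.3,-0.3,-0.3,-0.3]}'
python3 - <<'E'
from h import *
np.set_printoptions(precision=1,suppress=True)
K=np.array([585.8,75])
print("ball",two((406,162),(296,163)))
b=onz("top",291,200,292);f=two((291,200),(280.5,213));print("bottle tip",b,f)
print("side tip row check",proj("side",b), "foot", proj("side",[b[0],b[1],0]))
print("bottle-knob",b[:2]-K,np.hypot(*(b[:2]-K)),np.degrees(np.arctan2(*(b[:2]-K)[::-1])))
goto([([430,80,300],-1),([*K,300],10),([*K,200],10)])
E
```

```text
t: 3.85
ee_pos: [425.0, -81.9, 187.7]
orientation: [-3.119, 0.372, 0.0]
ft_force: [-0.5, 0.3, 0.1]
width: 29.9
t: 4.25
ee_pos: [397.8, -75.1, 323.0]
orientation: [3.119, -0.371, 0.015]
ft_force: [-0.2, -0.4, -0.1]
width: 30.8
ball (array([694.8, -18.8, 279.1]), np.float64(1.2037330176527627))
bottle tip [609.2 224.1 292. ] (array([612.1, 225.3, 289.6]), np.float64(5.365414372330112))
side tip row check [283.4 212.2] foot [287.3 323.7]
bottle-knob [ 23.4 149.1] 150.92977232563732 81.0872398407739
now [397.8 -75.1 323. ] t 4.25 w 30.8 F [-0.2 -0.4 -0.1]
T [-5.4, -158.3, 23.0] rot [0.008, -0.007, -1.79]
T [147.2, -190.1, 24.5] rot [0.009, -0.007, -1.982]
T [146.3, -190.0, 124.5] rot [0.009, -0.007, -1.982]
```

```bash
python3 - <<'E'
from h import *
im=optics.get_image("top")
a=cv2.resize(im[195:250,325:392],(600,493),interpolation=cv2.INTER_CUBIC)
cv2.imwrite("pics/knob.png",a[:,:,::-1])
print("red",blob(im,(0,150,90),(6,255,255),(400,245,465,290),2),"green",blob(im,(40,120,60),(80,255,255),(410,245,435,270),2))
goto([([430,40,300],28)])
E
```

```text
red [(np.float64(411.6), np.float64(262.5), 14)] green [(np.float64(419.3), np.float64(257.9), 34)]
now [397.1 -75.  320.4] t 4.3 w 30.4 F [-0.5 -0.1  0.4]
T [4.9, -119.5, 20.4] rot [0.007, -0.004, -2.296]
```

View pics/knob.png

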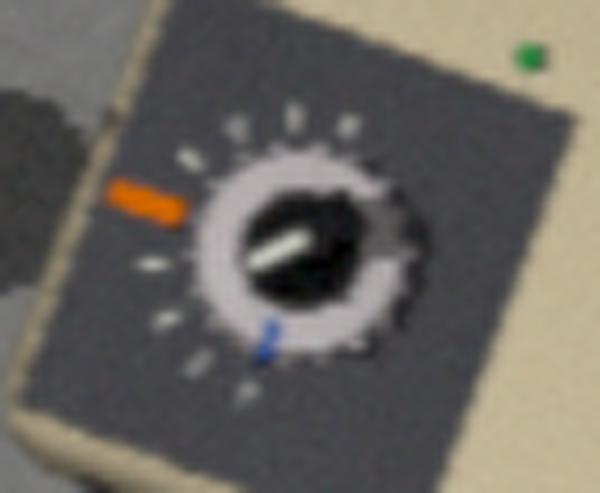

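The pointer runs from (310,238) to (250,266), which is about 116° in world axes. The bar needs about 47° clockwise. In the top view the collar pointer is about 2° past the mark centre, so the collar is locked. Now I'll move to above the knob.

```bash
python3 -m jog '{"delta_rot":[[0,0,-0.15],[0,0,-0.3],[0,0,-0.45],[0,0,-0.6],[0,0,-0.75]],"translation":[[0,-24,4],[0,-48,8],[0,-72,12],[0,-96,16],[4,-119,20]],"hand":[0.2,0.2,0.2,0.2,0.2]}'
python3 -m jog '{"delta_rot":[[0,0,-0.15],[0,0,-0.3],[0,0,-0.45],[0,0,-0.6],[0,0,-0.75]],"translation":[[0,0,0],[0,0,0],[0,0,0],[0,0,0],[0,0,0]],"hand":[0.2,0.2,0.2,0.2,0.2]}'
python3 -m jog '{"delta_rot":[[0,0,-0.15],[0,0,-0.3],[0,0,-0.45],[0,0,-0.6],[0,0,-0.75]],"translation":[[0,0,0],[0,0,0],[0,0,0],[0,0,0],[0,0,0]],"hand":[0.2,0.2,0.2,0.2,0.2]}'
python3 -c "
from h import *
goto([([585.8,75,300],26),([585.8,75,160],26)])"
```

```text
t: 4.8
ee_pos: [427.0, 40.9, 295.9]
orientation: [-3.036, -0.806, 0.004]
ft_force: [-0.0, -0.2, 0.6]
width: 52.6
t: 5.3
ee_pos: [427.1, 40.0, 296.0]
orientation: [-2.529, -1.861, 0.004]
ft_force: [0.8, -0.4, 0.1]
width: 52.9
t: 5.8
ee_pos: [427.1, 39.9, 296.0]
orientation: [-1.671, -2.657, 0.002]
ft_force: [-0.5, 0.3, 1.0]
width: 52.8
now [427.1  39.9 296. ] t 5.8 w 52.8 F [-0.5  0.3  1. ]
T [-37.1, 158.2, -4.5] rot [-0.003, -0.001, -0.006]
T [-37.3, 158.6, 135.5] rot [-0.003, -0.001, -0.006]
```

```bash
python3 -m jog '{"delta_rot":[[0,0,0],[0,0,0],[0,0,0],[0,0,0],[0,0,0]],"translation":[[-9,40,0],[-19,79,0],[-28,119,0],[-37,158,0],[-37,158,0]],"hand":[0.2,0.2,0.2,0.2,0.2]}'
python3 -m jog '{"delta_rot":[[0,0,0],[0,0,0],[0,0,0],[0,0,0],[0,0,0]],"translation":[[0,0,40],[0,0,80],[0,0,120],[0,0,136],[0,0,136]],"hand":[0.1,0.1,0.1,0.1,0.1]}'
python3 - <<'E'
from h import *
goto([([585.8,75,160],26),([585.8,75,109.5],26)])
a=cv2.resize(optics.get_image("side")[190:300,260:400],None,fx=5,fy=5,interpolation=cv2.INTER_CUBIC)
cv2.imwrite("pics/ab.png",a[:,:,::-1])
f=lambda P:((proj("side",P)-[260,190])*5).round()
p=get_obs()["ee_pos"];print(f(p),f([585.8,75,137.5]))
E
```

```text
t: 6.3
ee_pos: [589.6, 74.8, 294.9]
orientation: [-1.679, -2.654, 0.001]
ft_force: [-1.1, -0.2, -0.1]
width: 52.4
t: 6.8
ee_pos: [582.8, 73.6, 157.5]
orientation: [-1.677, -2.649, 0.008]
ft_force: [-1.0, -0.3, 0.1]
width: 48.4
now [582.8  73.6 157.5] t 6.8 w 48.4 F [-1.  -0.3  0.1]
T [-0.0, 3.3, -2.5] rot [-0.008, -0.003, -0.012]
T [-0.2, 3.7, 48.0] rot [-0.008, -0.003, -0.012]
[318. 221.] [313. 262.]
```

View pics/ab.png

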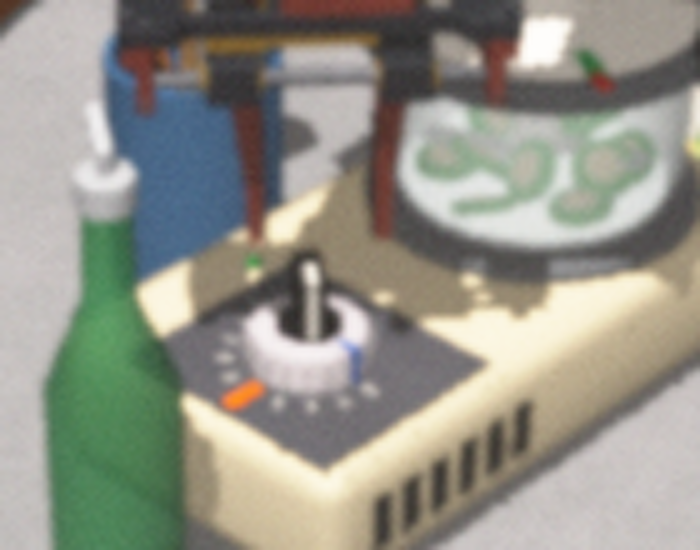

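The fingers straddle the knob. Their mid-line is at about 320 and the knob at 307, so they need to shift about 4 mm along tool y, which agrees with the computed 3.5 mm. Next I'll descend and pinch.

```bash
python3 -m jog '{"delta_rot":[[0,0,0],[0,0,0],[0,0,0],[0,0,0]],"translation":[[0,4,0],[0,4,25],[0,4,45],[0,4,45]],"hand":[0.1,0.1,0.1,0.1]}'
python3 -c "
from h import *
goto([([585.8,75,111],26)])"
python3 -m jog '{"delta_rot":[[0,0,0],[0,0,0],[0,0,0],[0,0,0],[0,0,0]],"translation":[[0,0,0],[0,0,0],[0,0,0],[0,0,0],[0,0,0]],"hand":[-0.4,-0.6,-0.7,-0.7,-0.7]}'
python3 -c "
from h import *
goto([([585.8,75,111],-20.8)])"
```

```text
t: 7.25
ee_pos: [589.3, 75.7, 116.0]
orientation: [-1.68, -2.653, 0.002]
ft_force: [-0.1, -0.3, -0.0]
width: 48.2
now [589.3  75.7 116. ] t 7.25 w 48.2 F [-0.1 -0.3 -0. ]
T [0.8, -3.5, 5.0] rot [-0.002, -0.001, -0.012]
t: 7.75
ee_pos: [587.1, 74.7, 117.0]
orientation: [-1.677, -2.651, 0.008]
ft_force: [-10.1, -6.6, 8.3]
width: 14.0
now [587.1  74.7 117. ] t 7.75 w 14.0 F [-10.1  -6.6   8.3]
T [0.9, -1.0, 6.0] rot [-0.006, 0.002, 0.806]
```

```bash
python3 -m jog '{"delta_rot":[[0,0,0],[0,0,0]],"translation":[[0,-2,0],[0,-2,0]],"hand":[-0.7,-0.7]}'
python3 -m jog '{"delta_rot":[[0,0,0.1],[0,0,0.2],[0,0,0.3],[0,0,0.4],[0,0,0.5]],"translation":[[0,0,0],[0,0,0],[0,0,0],[0,0,0],[0,0,0]],"hand":[-0.7,-0.7,-0.7,-0.7,-0.7]}'
python3 -c "
from h import *
goto([([585.8,75,115],-20.8)])"
```

```text
t: 7.95
ee_pos: [586.9, 74.5, 116.9]
orientation: [-1.68, -2.653, 0.003]
ft_force: [-5.7, -2.4, 4.3]
width: 13.5
t: 8.45
ee_pos: [585.9, 74.3, 116.9]
orientation: [-2.287, -2.15, 0.007]
ft_force: [-11.1, -3.8, 9.5]
width: 13.9
now [585.9  74.3 116.9] t 8.45 w 13.9 F [-11.1  -3.8   9.5]
T [0.7, -0.1, 1.9] rot [-0.005, 0.002, 0.301]
```

```bash
python3 -m jog '{"delta_rot":[[0,0,0.1],[0,0,0.2],[0,0,0.305],[0,0,0.305],[0,0,0.305]],"translation":[[0,-1,0],[0,-2,0],[0,-2.5,0],[0,-2.5,0],[0,-2.5,0]],"hand":[-0.7,-0.7,-0.7,-0.7,-0.7]}'
python3 - <<'E'
from h import *
goto([([585.8,75,115],-20.8)])
a=cv2.resize(optics.get_image("side")[230:280,290:360],None,fx=9,fy=9,interpolation=cv2.INTER_CUBIC)
cv2.imwrite("pics/turn.png",a[:,:,::-1])
E
```

```text
t: 8.95
ee_pos: [585.1, 74.5, 116.9]
orientation: [-2.584, -1.786, 0.002]
ft_force: [-4.1, -3.3, 3.5]
width: 13.9
now [585.1  74.5 116.9] t 8.95 w 13.9 F [-4.1 -3.3  3.5]
T [0.7, 0.4, 1.9] rot [-0.001, 0.001, 0.002]
```

View pics/turn.png

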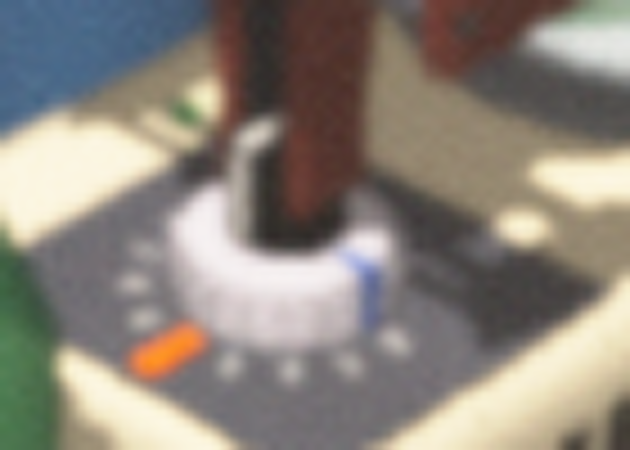

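The pointer is turned to the orange mark and the blue index sits where it did before. I'll release, rise straight up and check.

```bash
python3 -m jog '{"delta_rot":[[0,0,0],[0,0,0],[0,0,0],[0,0,0],[0,0,0]],"translation":[[0,-0.7,0],[0,-0.7,0],[0,-0.7,0],[0,-0.7,0],[0,-0.7,0]],"hand":[-0.7,0,0,0,0]}'
python3 -m jog '{"delta_rot":[[0,0,0],[0,0,0],[0,0,0],[0,0,0],[0,0,0]],"translation":[[0,0,-30],[0,0,-70],[0,0,-115],[0,0,-160],[0,0,-200]],"hand":[0,0,0,0,0]}'
python3 -c "
from h import *
goto([([420,60,320],-20.8)])"
```

```text
t: 9.5
ee_pos: [585.3, 75.5, 116.9]
orientation: [2.585, 1.784, 0.001]
ft_force: [1.4, -0.4, 0.1]
width: 41.9
t: 10.0
ee_pos: [585.2, 75.4, 319.3]
orientation: [2.585, 1.784, 0.002]
ft_force: [0.9, -0.8, 0.3]
width: 44.1
now [585.2  75.4 319.3] t 10.0 w 44.1 F [ 0.9 -0.8  0.3]
T [-73.0, -149.0, -1.0] rot [0.001, -0.001, 0.0]
```

```bash
python3 -m jog '{"delta_rot":[[0,0,0],[0,0,0],[0,0,0],[0,0,0],[0,0,0]],"translation":[[-18,-37,0],[-36,-74,0],[-55,-112,0],[-73,-149,0],[-73,-149,0]],"hand":[0,0,0,0,0]}'
python3 -m jog '{"delta_rot":[[0,0,0],[0,0,0],[0,0,0]],"translation":[[0,0,0],[0,0,0],[0,0,0]],"hand":[0,0,0]}'
python3 - <<'E'
from h import *
im=optics.get_image("top"); o=cv2.imread("pics/top0.png")[:,:,::-1].copy()
c=lambda i:cv2.resize(i[195:250,325:392],(400,328),interpolation=cv2.INTER_CUBIC)
d=lambda i:cv2.resize(i[150:330,280:525],(400,294),interpolation=cv2.INTER_CUBIC)
cv2.imwrite("pics/fin.png",np.vstack([np.hstack([c(o),c(im)]),np.hstack([d(o),d(im)])])[:600,:,::-1])
for i in(o,im): print("red",blob(i,(0,150,90),(6,255,255),(400,245,465,290),1),"blue",blob(i,(105,90,60),(130,255,255),(349,228,362,240),1))
E
```

```text
t: 10.5
ee_pos: [415.5, 59.6, 316.5]
orientation: [-2.585, -1.784, 0.003]
ft_force: [0.8, -0.3, 0.0]
width: 43.7
t: 10.8
ee_pos: [421.1, 60.1, 316.8]
orientation: [2.586, 1.784, 0.0]
ft_force: [0.2, -0.8, -0.4]
width: 44.0
red [(np.float64(449.8), np.float64(277.2), 13)] blue [(np.float64(354.5), np.float64(233.2), 6)]
red [] blue [(np.float64(354.5), np.float64(233.2), 6)]
```

View pics/fin.png

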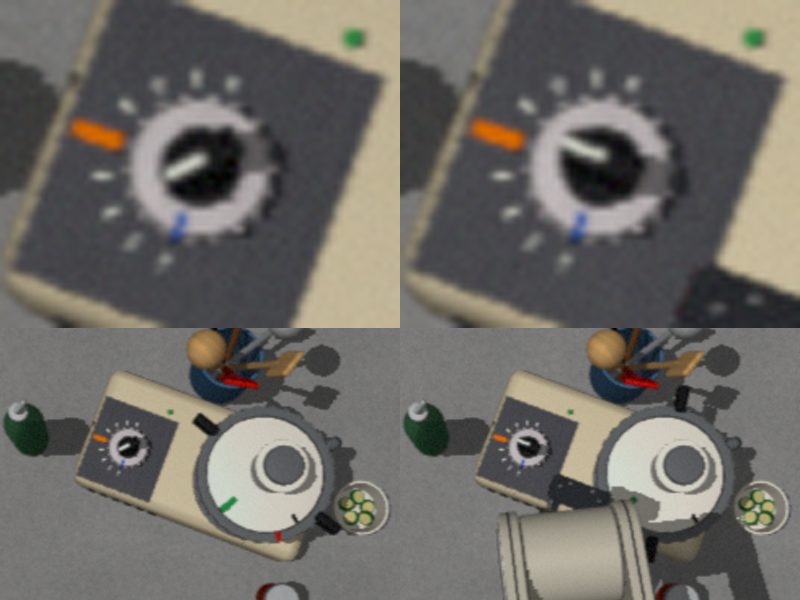

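The final view shows the white pointer (605,155)→(562,138) at about 21.5°, against 20.8° for the mark direction. The blue index is at the same pixel as before, and the crock, bottle and ramekin look unmoved. Handing in.

```bash
python3 -c "
from workcell import ctrl,get_obs
print(ctrl.close_job(), get_obs()['t'])"
```

```text
the job is handed in; nothing more can be done
the job is handed in; nothing more can be done
```

I turned the lock collar to the lock mark, set the timer to the orange mark, and handed the job in after about 11 s of robot time. The hand-in gives no verdict.

- **Collar:** I straddled lug_a and swept it about 62° clockwise along the front, on the side away from the crock. A top picture after the push put the red pointer about 2° past the centre of the green mark, which is about 1.48 rad. In the last picture the arm hid the red pointer, so I could not check it again then.
- **Timer:** I pinched the black knob (measured 14 mm across) and turned it about 47°. In the last top view its pointer lies within about 1° of the orange mark's direction.
- **Speed ring:** the blue index was at the same pixel (354.5, 233.2) before and after.
- **Things around it:** the crock, bottle and ramekin look unmoved in the last picture. The spice jar was partly hidden by the arm there; nothing came near it.
- **Forces and release:** the highest reading I saw was about 15 N, while turning the knob. The gripper finished clear of everything, with force near zero.

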